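# Clamp a glued printing block, release it, set it in the galley

## Robot

A 7-joint arm with a two-finger parallel gripper is mounted at the origin on the work surface. World frame = base frame: x ahead of the robot, y to its left, z up, the work surface at z = 0. Lengths are in m, angles in rad, forces in N, time in s.
With the tool pointing down it reaches from about 0.425 to 0.95 m from the base axis. Payload 16.7 kg.
Tool frame: the origin (TCP) lies midway between the tips of the shut fingers; the grasp point (between the pads) lies 19 mm behind it (manip.grasp_offset is the distance from the TCP to the grasp point, in m); z points along the fingers, y is the line along which they close (so a half turn about z gives the same grasp; the last joint's range is limited). The gripper opens to 94 mm and grips with 3 to 60 N. Pads are 16 mm wide; open, the fingers measure 119 mm over their backs; the gripper's body (75 mm by 177 mm) begins 78 mm behind the grasp point.
Start: joints at [-1.337, 0.426, 0.074, 1.606, -0.034, 1.111, -0.067], TCP at [0.253, 0.626, 0.205] pointing down, gripper open.
Joint ranges: [-2.85, 2.85], [-0.5, 2.14], [-1.23, 1.37], [0.21, 2.46], [-1.02, 4.16], [0.16, 2.05], [-2.73, 2.73]. Speed limits (rad/s): [1.89, 1.89, 2.39, 2.39, 3.01, 3.01, 3.01].

## Interface

Orientations are given as a unit quaternion [w, x, y, z].
In Python, from station import sense, optics, manip gives the robot as it stands. The module is installed in compiled form; this text tells all that it offers.
- The arm moves only by the tool servo_tool, never from a script. Its argument "series" is a list of rows, each an object with "rotation": the turn, a rotation vector about the tool's x, y, z in rad, a list of three; "translation": the shift along the tool's x, y, z in m, a list of three; "grip": the gripper's target within -1 to 1 (fully open at 1, half-way at 0, shut at -1). In form: [{"rotation": [rx, ry, rz], "translation": [x, y, z], "grip": grip}, ...]. A call has 1 to 10 rows; each row shifts and turns the commanded pose from where the row before left it, along the tool's axes as they then stand; what a row does not reach is not made up. A row lasts 1/8 s, in which the tool goes at most 62.5 mm and 10.7 degrees, less where a joint would pass 70% of its speed; a pose out of reach is approached as far as the arm can. A call with a gripper value outside its range is refused whole. The fingers move at their own pace and stop on an object; "squeeze" is the grip in N (left out, the last holds). Time passes only in rows, so rows that do not move let the fingers close. It gives the time, the measured TCP pose, the force, the opening and the grip force at its end, in the units of the state.
- sense(): the state, without advancing time (a new reading comes with each control period).
- optics.camera(name): name is "scene" or "side" or "wrist"; returns a dict with "frame" (400x640x3 uint8, red, green, blue), "K" (3x3 intrinsics, pixels), "position" and "rotation" of the camera in the world. Camera axes: x right, y down, z forward; pixel columns grow to the right and rows downward; lengths in m; the calibration is good to about 2 mm. A picture is of the moment at which its call begins. There is no depth.
- manip.hand_in(): hands the job in; it is judged then, once.
The state is a dict: "t": time; "q": joint angles; "joint_velocities": joint speeds; "effort": joint torques, N m; "eef_pos": TCP position; "orientation": TCP orientation; "contact_force": force on the tool from outside, world axes, zero at the start; "wrist_torque": the same for the moment, N m; "grip_width": finger opening in m; "gripper_force": force on a finger pad.
Only numpy, scipy, OpenCV 4.12 (cv2) and the standard library are available. Lean on these libraries where they do the work, as an engineer would, in place of code of your own. Each camera call takes 0.05 s, during which the arm holds its last target. There are 200 camera calls.

## Task

The copper face of the small printing block standing in the jig has just been glued on: close the locking clamp on it until the ratchet has clicked twice and no further, take your hand right off and leave it clamped for three seconds. Then release the ratchet by pressing the free handle sideways (straight down, no more than it needs, so that it is not bent) and swing it wide open again. Last, lift the block out, set it down (do not drop it) on the floor of the steel galley tray, upright as it stood, leave the clamp open and do not disturb the other things.

Things in the scene. Friction and masses are not known exactly. Their poses are not given: they have to be found in the camera images.
- clamp: Shop-made plywood jig, fixed, 257 x 120 mm, 18 mm thick, that carries a ring-handled locking clamp (like a large haemostat) lying level, mid-plane 48 mm above the table. Origin: jig's underside, below the clamp's pivot; x to the jaws, y to the free handle, z up. Fixed half: ring bolted down at x -140, y -32 mm (nut, top 70 mm high), up to 0.055 rad askew about the pivot; jaw at y +12 mm.
- handle (a joint): Angle (rad) of the free handle about the upright pivot: 0 fully open, grows as the handles close; plus turns the free ring towards the fixed one (-y of the jig). The jaw meets the block at 0.15 to 0.26. The ratchet's three clicks come between 0.15 and 0.37, about 0.041 apart; where the first comes differs each time by up to 0.13. Turns freely (under 0.5 N) until the teeth meet; stays where it is left.
- shank (a joint): Downward spring of the free handle (rad), 0 at rest; about a level line 20 mm behind the pivot. At free_shank it springs about 3.8 N per mm. Riding over a tooth it gives by 0.021 by itself (let it). Pressed down about 0.022 (2 mm, some 8 N at free_shank) the teeth come free. Over 0.055 (5 mm, 19 N) counts as bent.
- free_shank (a point): Point on the free handle's straight shank just ahead of its ring, 112 mm from the pivot, the place to push or press: bar 8.5 mm wide, 7 mm deep, at about -0.24 rad to the jig's x, turning with the handle; point at its mid-depth, top 3.5 mm higher, 30 mm of air below. Pushing it towards the fixed handle takes 3 to 7 N to pass the first tooth and 7 to 14 N the second; at each click the push drops by 2 to 4 N, then rises again.
- free_ring (a point): Centre of the free handle's finger ring: 38 mm outside, 23 mm hole, 7.6 mm bar, lying level. At the click positions about 26 mm of air lies between it and the fixed ring.
- moving_jaw: Jaw of the free half, bowed, with a rubber-faced pad 20 x 11 mm, its pad 55 mm from the pivot; origin at the pivot; springs a little under load. One click more raises its pressure by some 8 N; two clicks give 9 to 14 N, the right pressure.
- block_center (a point): Centre of the printing block: 40 mm (x) x 23.5 mm (y, the way it is clamped) x 48 mm high, 65 g, wood with a copper face on its -y side, loose, on a wooden rest 28 mm above the table between the clamp's pads (11 mm high). Its top 22 mm stand clear above the jaws, free on all sides, to be gripped there. x as the jig's x.
- galley_floor (a point): Galley: fixed flat steel tray 220 x 150 mm, floor 2 mm above the table; two sides and far end 14 mm high, end towards the robot open, wooden furniture 21 mm high inside the far end and right side. Point: middle of the free floor, on its surface; x along its length, away from the robot. Free floor: x -0.10 to +0.095, y -0.064 to +0.068 m.
- ink_tin: Bystander: round ink tin, 79 mm across, 46 mm high; origin under its centre.
- tape_roll: Bystander: roll of tape lying flat, 92 mm across, 24 mm high; origin under its centre.
- brayer: Bystander: hand roller with wooden handle, 155 mm long, 92 mm wide, 40 mm high; origin under the roller's middle, handle to its -x.
Mind the look-alikes: they are no part of the job. There is more than one size of the part that bears block_center; the job needs the middle-sized.

How it is judged:
On the way, in this order (a step that is already met when the one before it is completed fails the run):
1. the clamp holds the block at the second click by its ratchet alone, hand off, for three seconds (contact force between moving_jaw and block between 7.2 and 16 N and contact force between the fingers and clamp below 0.2 N and contact force between the fingers and block below 0.2 N), for 2.8 s.
2. the ratchet is released and the handle swung open, the jaw clear of the block (value of joint handle below 0.12 rad and contact force between moving_jaw and block below 0.2 N), for 0.2 s.
At the end, for the whole second after the job is handed in: The block stands upright (within 6 degrees), at rest, on the free floor of the galley (its centre 20 to 28 mm above the floor), let go; the clamp's handle is open (under 0.13 rad) (x of block_center in the frame of galley_floor between -0.1 and 0.095 m and y of block_center in the frame of galley_floor between -0.064 and 0.068 m and z of block_center in the frame of galley_floor between 0.02 and 0.028 m and angle between block_center's own z axis and vertical below 0.1 rad and linear speed of block below 0.02 m/s and value of joint handle below 0.13 rad); the robot touches nothing.
It fails at once if the block is squeezed with over 22 N (third click or hard overshoot) (contact force between moving_jaw and block above 22 N).
It fails at once if the free handle is pressed down so far that it bends (value of joint shank above 0.055 rad).
It fails at once if the block is dropped (it falls free by more than some 6 mm) (linear speed of block above 0.35 m/s and contact force between the fingers and block below 0.1 N).
It fails at once if the block is tipped over (angle between block_center's own z axis and vertical above 0.6 rad).
It fails at once if the ink tin, tape roll or brayer is shifted by over 25 mm (distance of any of ink_tin, tape_roll, brayer from where it was at the start of the episode above 0.025 m).
It also fails if it takes over 72 s, if anything falls off the work surface, if the arm or the gripper's body presses on something with over 40 N, if the wrist force passes 120 N, or if a joint passes its speed limit or range.

## Working session

There is one attempt and no reset: what is moved stays moved. The work goes in short steps, Python scripts to look and compute and a tool call to move; the robot and the scene stay as the last step left them, time stands still between calls to the robot, and variables do not carry over. Pictures are saved under pics/ and viewed, at most 10 in all, crops included, and the job is handed in when it is done.

Besides the shell and the picture viewer there is one more tool, called after "Call:" by a JSON object that holds its "name" and its "arguments". servo_tool: Moves the arm, as the interface text tells. Its arguments: {"type":"object","properties":{"series":{"type":"array","items":{"type":"object","properties":{"rotation":{"type":"array","items":{"type":"number"}},"translation":{"type":"array","items":{"type":"number"}},"grip":{"type":"number"}}}},"squeeze":{"type":"number"}},"required":["series"]}

```bash
mkdir -p pics; cat > h.py <<'E'
import numpy as np, cv2
from station import sense, optics, manip
def snap(n,f,crop=None,s=1):
    c=optics.camera(n); im=c["frame"][:,:,::-1]
    np.savez('pics/'+f+'.npz',K=c["K"],p=c["position"],R=c["rotation"],im=im)
    show(f,f,crop,s)
def show(f,o,crop=None,s=1):
    im=np.load('pics/'+f+'.npz')['im']
    if crop: x0,y0,x1,y1=crop; im=im[y0:y1,x0:x1]
    cv2.imwrite('pics/'+o+'.png',cv2.resize(im,None,fx=s,fy=s,interpolation=cv2.INTER_CUBIC))
def R_(d):
    R=np.array(d['R']); 
    if R.shape!=(3,3):
        from scipy.spatial.transform import Rotation as Q
        R=Q.from_quat(R[[1,2,3,0]]).as_matrix()
    return R
def onz(f,u,v,z):
    d=np.load('pics/'+f+'.npz'); r=R_(d)@np.linalg.solve(d['K'],[u,v,1.]); p=d['p']
    return p+r*(z-p[2])/r[2]
def proj(f,P):
    d=np.load('pics/'+f+'.npz'); q=d['K']@(R_(d).T@(np.asarray(P)-d['p'])); return q[:2]/q[2]
E
python3 - <<'E'
from h import *
for n in("scene","side"): snap(n,n,None,1.25)
s=sense(); print(s['t'],s['eef_pos'],s['orientation'],s['contact_force'],s['grip_width'],manip.grasp_offset)
for n in("scene","side"):
    d=np.load('pics/'+n+'.npz'); print(d['p'],d['R'],d['K'])
E
```

```text
0.1 [0.25266323 0.62554765 0.20488463] [-6.42872694e-05  1.90749668e-01  9.81638563e-01 -5.40261857e-04] [ 0.61698262  0.29502937 -0.33091202] 0.09409705847147308 0.0188
[1.23205811 0.23812233 0.74859231] [-0.21681348  0.52302483  0.76614106 -0.30408029] [[453.92351228   0.         324.13318966]
 [  0.         453.92351228 200.81961326]
 [  0.           0.           1.        ]]
[ 0.37596829 -0.6709047   0.56307599] [-0.45110155  0.87318686 -0.16403456  0.08452669] [[428.78355936   0.         316.7396345 ]
 [  0.         428.78355936 199.3097817 ]
 [  0.           0.           1.        ]]
```

View pics/scene.png

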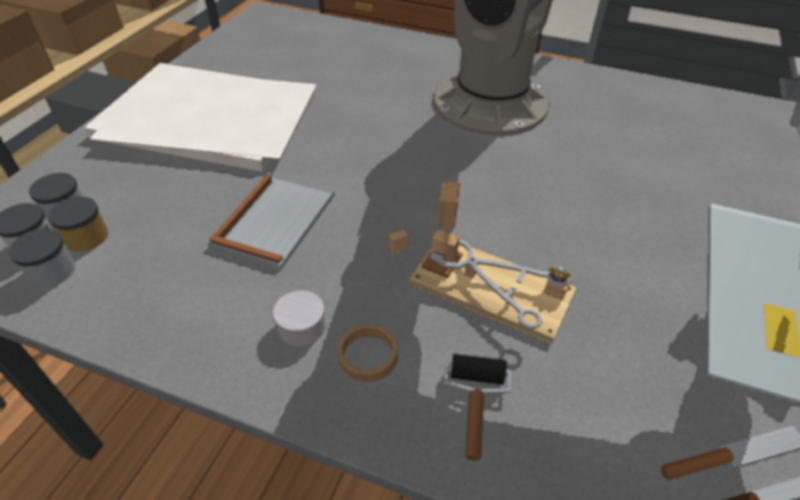

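View pics/side.png

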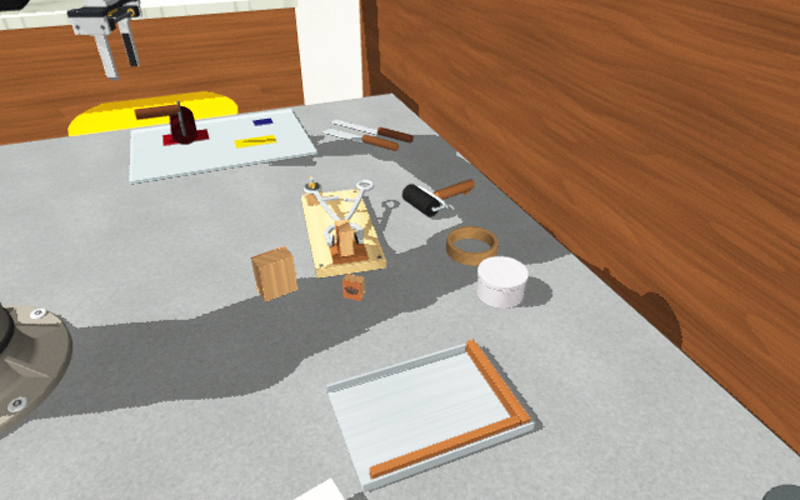

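Scene view: the block in the jig is at (446,243) of the 1.25x picture. The look-alikes are a tall block at (450,205) and a tiny one at (398,240). I choose the middle-sized one, clamped in the jig. The galley is at (270,220), free handle ring at (528,318), and fixed ring and nut at (558,275).

```bash
python3 - <<'E'
from h import *
a='scene'; 
im=np.load('pics/scene.npz')['im'][140:280,310:470]; im2=np.load('pics/side.npz')['im'][135:225,230:330]
A=cv2.resize(im,None,fx=5,fy=5,interpolation=3)[:600]
cv2.imwrite('pics/c1.png',cv2.resize(np.load('pics/scene.npz')['im'][145:275,310:470],None,fx=4.6,fy=4.6,interpolation=2))
cv2.imwrite('pics/c2.png',cv2.resize(np.load('pics/side.npz')['im'][130:230,220:330],None,fx=6,fy=6,interpolation=2))
E
```

```text
(no output)
```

View pics/c1.png

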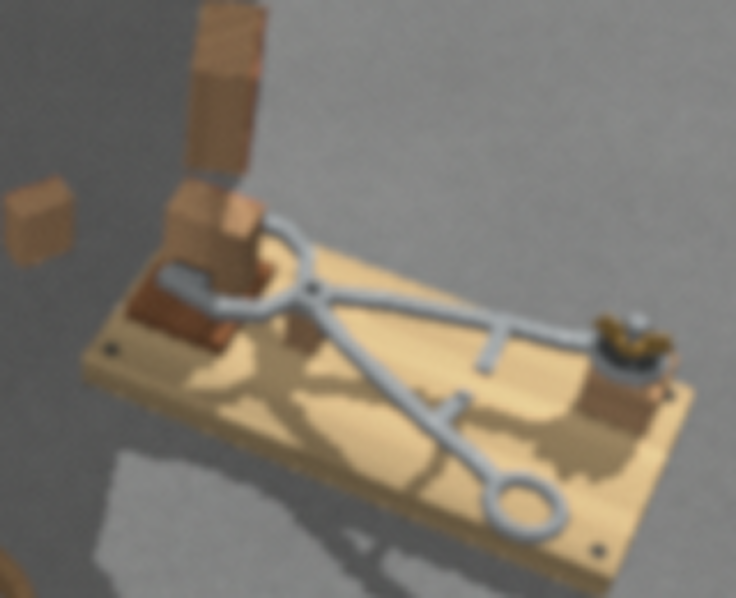

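View pics/c2.png

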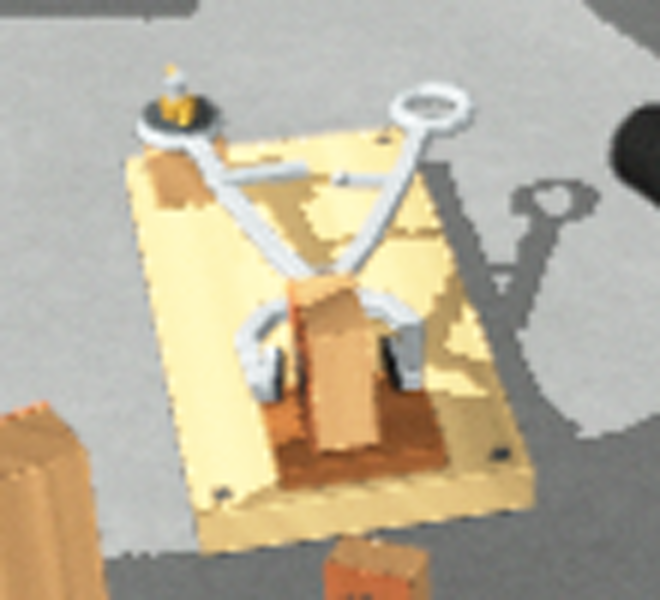

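```bash
python3 - <<'E'
from h import *
def a(u,v,z): return onz('scene',310+u/4.6,145+v/4.6,z).round(4)
def b(u,v,z): return onz('side',220+u/6,130+v/6,z).round(4)
np.set_printoptions(suppress=True)
print('pivot',a(313,290,.052),b(325,275,.052))
print('ring',a(525,507,.048),b(430,107,.048))
print('nut',a(640,318,.070),b(173,72,.070))
print('fixring',a(630,355,.048),b(178,117,.048))
print('screws',a(111,349,.018),a(598,551,.018),a(668,395,.018)); print(b(222,494,.018),b(501,454,.018),b(384,139,.018))
print('blocktop',a(217,208,.076),b(325,298,.076))
print('handle bits', a(390,380,.048),a(440,425,.048),a(490,475,.048)); print(b(350,262,.048),b(385,190,.048),b(412,132,.048))
# side-view galley px from 1.25 picture
g=lambda u,v,z:onz('side',u/1.25,v/1.25,z).round(3)
h=lambda u,v,z:onz('scene',u/1.25,v/1.25,z).round(3)
print('galley side',g(330,388,.014),g(470,343,.021),g(530,418,.021),g(372,474,.021),g(365,490,.002))
print('galley scene',h(333,193,.014),h(270,177,.021),h(212,241,.021),h(282,261,.021),h(280,268,.002))
E
```

```text
pivot [0.5814 0.1198 0.052 ] [0.5813 0.1192 0.052 ]
ring [0.6643 0.2369 0.048 ] [0.6613 0.2354 0.048 ]
nut [0.5608 0.2618 0.07  ] [0.5609 0.263  0.07  ]
fixring [0.5631 0.2624 0.048 ] [0.5614 0.2651 0.048 ]
screws [0.6208 0.0371 0.018 ] [0.6516 0.2711 0.018 ] [0.5524 0.2842 0.018 ]
[0.5199 0.0465 0.018 ] [0.6193 0.0333 0.018 ] [0.6503 0.2682 0.018 ]
blocktop [0.5707 0.0685 0.076 ] [0.5674 0.0676 0.076 ]
handle bits [0.6173 0.1661 0.048 ] [0.6342 0.1929 0.048 ] [0.6531 0.2194 0.048 ]
[0.5944 0.1308 0.048 ] [0.6231 0.1772 0.048 ] [0.6477 0.2179 0.048 ]
galley side [ 0.464 -0.209  0.014] [ 0.667 -0.209  0.021] [ 0.676 -0.347  0.021] [ 0.474 -0.347  0.021] [ 0.463 -0.351  0.002]
galley scene [ 0.474 -0.196  0.014] [ 0.484 -0.332  0.021] [ 0.682 -0.334  0.021] [ 0.678 -0.194  0.021] [ 0.68  -0.2    0.002]
```

```bash
cat >> h.py <<'E'
from scipy.spatial.transform import Rotation as Q
PIV=np.array([.5813,.1195])
def rel(p,s=None):
    s=s or sense(); R=Q.from_quat(np.array(s['orientation'])[[1,2,3,0]]).as_matrix()
    return R.T@(np.array(p)-s['eef_pos'])
def yaw(): 
    s=sense(); R=Q.from_quat(np.array(s['orientation'])[[1,2,3,0]]).as_matrix(); return np.arctan2(R[1,1],R[0,1])
E
python3 - <<'E'
from h import *
h=lambda u,v,z:onz('scene',u/1.25,v/1.25,z).round(3)
g=lambda u,v,z:onz('side',u/1.25,v/1.25,z).round(3)
print('brayer',h(452,375,.02),h(510,370,.02),h(480,355,.04),g(405,192,.03),g(438,210,.03))
print(yaw(), rel([.668,.200,.205]))
def face(th,r=.108):
    a=.95+th; return PIV+r*np.array([np.cos(a),np.sin(a)])
for th in (0,.12,.2,.3): print(th,face(th))
E
```

```text
brayer [0.786 0.152 0.02 ] [0.746 0.229 0.02 ] [0.751 0.182 0.04 ] [0.738 0.209 0.03 ] [0.77  0.121 0.03 ]
1.186944665035354 [-5.44477622e-01 -2.39038762e-01  1.87540479e-04]
0 [0.64412177 0.20734887]
0.12 [0.63315342 0.21423765]
0.2 [0.62541664 0.21807851]
0.3 [0.61535482 0.22199034]
```

Call:
{"name": "servo_tool", "arguments": {"series": [{"translation": [-0.054,-0.024,0],"rotation": [0,0,0],"grip": -1},{"translation": [-0.054,-0.024,0],"rotation": [0,0,0],"grip": -1},{"translation": [-0.054,-0.024,0],"rotation": [0,0,0],"grip": -1},{"translation": [-0.054,-0.024,0],"rotation": [0,0,0],"grip": -1},{"translation": [-0.054,-0.024,0],"rotation": [0,0,0],"grip": -1},{"translation": [-0.054,-0.024,0],"rotation": [0,0,0],"grip": -1},{"translation": [-0.054,-0.024,0],"rotation": [0,0,0],"grip": -1},{"translation": [-0.054,-0.024,0],"rotation": [0,0,0],"grip": -1},{"translation": [-0.054,-0.024,0],"rotation": [0,0,0],"grip": -1},{"translation": [-0.054,-0.024,0],"rotation": [0,0,0],"grip": -1}]}}

```text
t: 1.35
eef_pos: [0.6645, 0.1996, 0.2052]
orientation: [-0.0, 0.191, 0.982, -0.0]
contact_force: [0.1, 0.1, -0.3]
grip_width: 0.001
gripper_force: 0.0
```

```bash
python3 - <<'E'
from h import *
s=sense(); print(s['t'],s['eef_pos'],yaw(),s['grip_width'],rel([.664,.199,.1]),rel([.664,.199,.036]),s['contact_force'])
snap('wrist','w1',None,1.2)
E
```

```text
1.35 [0.6645443  0.19964387 0.20521679] 1.1872516764911119 0.000983886896306335 [ 0.00022417 -0.00077485  0.10521708] [ 0.00020006 -0.00075908  0.16921707] [ 0.12041539  0.05711728 -0.26399898]
```

View pics/w1.png

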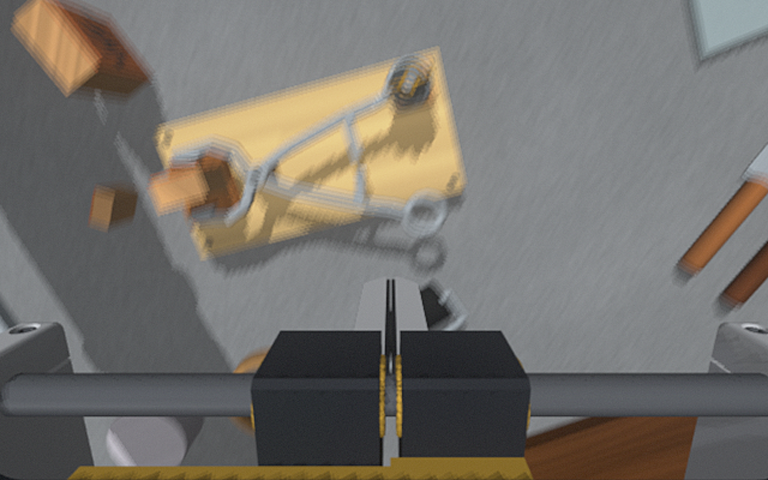

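Wrist view: clamp with the free ring at (424,213), and the shut fingertips at (390,285), outside the free shank. I'll descend beside it.

Call:
{"name": "servo_tool", "arguments": {"series": [{"translation": [0,0,0.055],"rotation": [0,0,0],"grip": -1},{"translation": [0,0,0.055],"rotation": [0,0,0],"grip": -1},{"translation": [0,0,0.04],"rotation": [0,0,0],"grip": -1},{"translation": [0,0,0.019],"rotation": [0,0,0],"grip": -1},{"translation": [0,0,0],"rotation": [0,0,0],"grip": -1}]}}

```text
t: 2.02
eef_pos: [0.6631, 0.2009, 0.0358]
orientation: [-0.001, 0.191, 0.982, -0.001]
contact_force: [-0.0, -0.4, 0.6]
grip_width: 0.0009
gripper_force: 0.0
```

Call:
{"name": "servo_tool", "arguments": {"series": [{"translation": [0.006,0,0],"rotation": [0,0,0],"grip": -1},{"translation": [0.005,0,0],"rotation": [0,0,0],"grip": -1},{"translation": [0.005,0,0],"rotation": [0,0,0],"grip": -1},{"translation": [0,0,0],"rotation": [0,0,0],"grip": -1}]}}

```text
t: 2.52
eef_pos: [0.6485, 0.2076, 0.037]
orientation: [0.0, 0.19, 0.982, 0.0]
contact_force: [-0.9, -0.3, 0.0]
grip_width: 0.0005
gripper_force: 0.0
```

```bash
python3 - <<'E'
from h import *
s=sense(); print(s['t'],s['eef_pos'],s['contact_force'])
snap('wrist','w2',None,1.2)
E
```

```text
2.525 [0.64848228 0.20763211 0.03702965] [-0.9285474  -0.32318294  0.03954103]
```

View pics/w2.png

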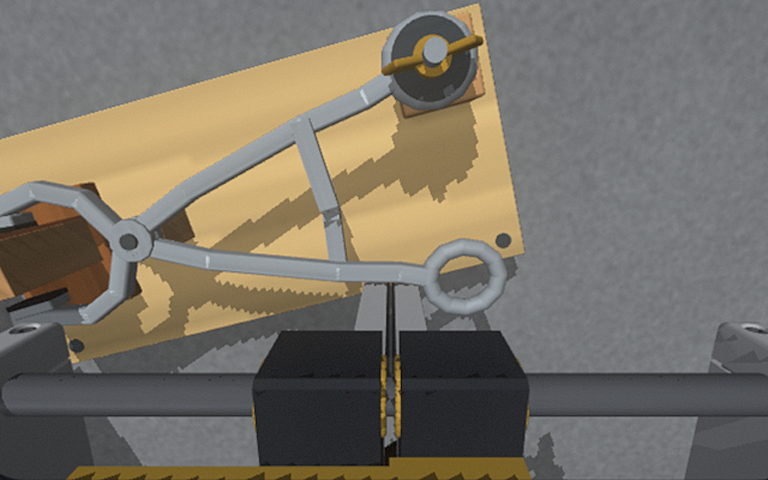

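Wrist view: pivot (128,241), free ring (465,276), and fixed ring (432,60). The fingers lie flush against the outside of the shank at (390,283).

```bash
python3 - <<'E'
from h import *
w=lambda u,v,z:onz('w2',u/1.2,v/1.2,z)[:2]
p,r,n=w(128,241,.052),w(465,276,.048),w(432,60,.048)
an=lambda d:np.arctan2(d[1],d[0])
print(p,r,n,an(r-p),an(n-p),np.hypot(*(r-p)),np.hypot(*(n-p)))
q=w(385,270,.0515);q2=w(420,272,.0515);print('shank',q,np.hypot(*(q-p)),an(q2-q))
c=w(390,283,.048);print(c,sense()['eef_pos'])
E
```

```text
[0.57903032 0.11709583] [0.64835121 0.24386081] [0.56028968 0.26112256] 1.0703780514172696 1.700188566935942 0.14448094650779064 0.14524087205796066
shank [0.63151483 0.21262137] 0.10899427723715552 1.128035342381061
[0.63902462 0.21191723] [0.64864937 0.20737214 0.03688421]
```

Call:
{"name": "servo_tool", "arguments": {"series": [{"translation": [0.0015,0,0],"rotation": [0,0,-0.01],"grip": -1},{"translation": [0,0,0],"rotation": [0,0,0],"grip": -1}]}}

```text
t: 2.82
eef_pos: [0.6474, 0.2076, 0.0365]
orientation: [0.0, 0.186, 0.983, -0.0]
contact_force: [0.4, -0.5, -0.3]
grip_width: 0.0004
gripper_force: 0.0
```

Call:
{"name": "servo_tool", "arguments": {"series": [{"translation": [0.0012,0,0],"rotation": [0,0,-0.01],"grip": -1},{"translation": [0,0,0],"rotation": [0,0,0],"grip": -1}]}}

```text
t: 3.08
eef_pos: [0.6462, 0.2081, 0.0364]
orientation: [-0.0, 0.181, 0.984, -0.0]
contact_force: [0.5, -0.4, -0.3]
grip_width: 0.0007
gripper_force: 0.1
```

Call:
{"name": "servo_tool", "arguments": {"series": [{"translation": [0.0012,0,0],"rotation": [0,0,-0.01],"grip": -1},{"translation": [0,0,0],"rotation": [0,0,0],"grip": -1}]}}

```text
t: 3.32
eef_pos: [0.645, 0.2085, 0.0364]
orientation: [-0.0, 0.176, 0.984, -0.0]
contact_force: [0.4, -0.0, 0.2]
grip_width: 0.0007
gripper_force: 0.1
```

Call:
{"name": "servo_tool", "arguments": {"series": [{"translation": [0.0012,0,0],"rotation": [0,0,-0.01],"grip": -1},{"translation": [0,0,0],"rotation": [0,0,0],"grip": -1}]}}

```text
t: 3.58
eef_pos: [0.6439, 0.209, 0.0365]
orientation: [-0.0, 0.171, 0.985, -0.0]
contact_force: [-0.4, 0.0, 0.5]
grip_width: 0.0007
gripper_force: 0.1
```

Call:
{"name": "servo_tool", "arguments": {"series": [{"translation": [0.0012,0,0],"rotation": [0,0,-0.01],"grip": -1},{"translation": [0,0,0],"rotation": [0,0,0],"grip": -1}]}}

```text
t: 3.82
eef_pos: [0.6428, 0.2094, 0.0365]
orientation: [-0.0, 0.166, 0.986, -0.0]
contact_force: [-0.4, 0.1, -0.1]
grip_width: 0.0006
gripper_force: 0.1
```

Call:
{"name": "servo_tool", "arguments": {"series": [{"translation": [0.0012,0,0],"rotation": [0,0,-0.01],"grip": -1},{"translation": [0,0,0],"rotation": [0,0,0],"grip": -1}]}}

```text
t: 4.08
eef_pos: [0.6416, 0.2097, 0.0365]
orientation: [-0.0, 0.161, 0.987, -0.0]
contact_force: [-0.2, -0.3, 0.1]
grip_width: 0.0005
gripper_force: 0.1
```

Call:
{"name": "servo_tool", "arguments": {"series": [{"translation": [0.0012,0,0],"rotation": [0,0,-0.01],"grip": -1},{"translation": [0,0,0],"rotation": [0,0,0],"grip": -1}]}}

```text
t: 4.32
eef_pos: [0.6405, 0.2101, 0.0365]
orientation: [-0.0, 0.156, 0.988, -0.0]
contact_force: [0.2, 0.4, -0.2]
grip_width: 0.0002
gripper_force: 0.1
```

Call:
{"name": "servo_tool", "arguments": {"series": [{"translation": [0.0012,0,0],"rotation": [0,0,-0.01],"grip": -1},{"translation": [0,0,0],"rotation": [0,0,0],"grip": -1}]}}

```text
t: 4.58
eef_pos: [0.6393, 0.2105, 0.0365]
orientation: [-0.0, 0.151, 0.989, -0.0]
contact_force: [0.8, 0.3, 0.4]
grip_width: 0.0003
gripper_force: 0.1
```

Call:
{"name": "servo_tool", "arguments": {"series": [{"translation": [0.001,0,0],"rotation": [0,0,-0.01],"grip": -1},{"translation": [0,0,0],"rotation": [0,0,0],"grip": -1}]}}

```text
t: 4.82
eef_pos: [0.6384, 0.2108, 0.0364]
orientation: [-0.0, 0.146, 0.989, -0.0]
contact_force: [1.1, -0.3, -0.2]
grip_width: 0.0006
gripper_force: 0.1
```

Call:
{"name": "servo_tool", "arguments": {"series": [{"translation": [0.001,0,0],"rotation": [0,0,-0.01],"grip": -1},{"translation": [0,0,0],"rotation": [0,0,0],"grip": -1}]}}

```text
t: 5.08
eef_pos: [0.6374, 0.2111, 0.0365]
orientation: [-0.0, 0.141, 0.99, -0.0]
contact_force: [0.2, 0.1, 0.5]
grip_width: 0.0002
gripper_force: 0.1
```

Call:
{"name": "servo_tool", "arguments": {"series": [{"translation": [0.001,0,0],"rotation": [0,0,0],"grip": -1},{"translation": [0,0,0],"rotation": [0,0,0],"grip": -1}]}}

```text
t: 5.32
eef_pos: [0.6365, 0.2113, 0.0365]
orientation: [-0.0, 0.141, 0.99, -0.0]
contact_force: [0.8, 0.9, 0.1]
grip_width: 0.0006
gripper_force: 0.1
```

Call:
{"name": "servo_tool", "arguments": {"series": [{"translation": [0.001,0,0],"rotation": [0,0,0],"grip": -1},{"translation": [0,0,0],"rotation": [0,0,0],"grip": -1}]}}

```text
t: 5.58
eef_pos: [0.6355, 0.2117, 0.0365]
orientation: [-0.0, 0.141, 0.99, -0.0]
contact_force: [0.0, -0.5, -0.4]
grip_width: 0.0004
gripper_force: 0.1
```

Call:
{"name": "servo_tool", "arguments": {"series": [{"translation": [0.001,0,0],"rotation": [0,0,0],"grip": -1},{"translation": [0,0,0],"rotation": [0,0,0],"grip": -1}]}}

```text
t: 5.82
eef_pos: [0.6346, 0.2119, 0.0365]
orientation: [0.0, 0.141, 0.99, -0.0]
contact_force: [0.8, 0.1, -0.2]
grip_width: 0.0003
gripper_force: 0.3
```

Call:
{"name": "servo_tool", "arguments": {"series": [{"translation": [0.001,0,0],"rotation": [0,0,0],"grip": -1},{"translation": [0,0,0],"rotation": [0,0,0],"grip": -1}]}}

```text
t: 6.08
eef_pos: [0.6337, 0.2122, 0.0365]
orientation: [0.0, 0.141, 0.99, -0.0]
contact_force: [2.2, -0.0, -0.6]
grip_width: 0.0007
gripper_force: 0.7
```

Call:
{"name": "servo_tool", "arguments": {"series": [{"translation": [0.001,0,0],"rotation": [0,0,0],"grip": -1},{"translation": [0,0,0],"rotation": [0,0,0],"grip": -1}]}}

```text
t: 6.32
eef_pos: [0.633, 0.2125, 0.0365]
orientation: [0.0, 0.141, 0.99, 0.0]
contact_force: [3.6, 0.5, -2.3]
grip_width: 0.0005
gripper_force: 1.8
```

```bash
python3 - <<'E'
from h import *
snap('wrist','w3',None,1.2)
E
```

```text
(no output)
```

View pics/w3.png

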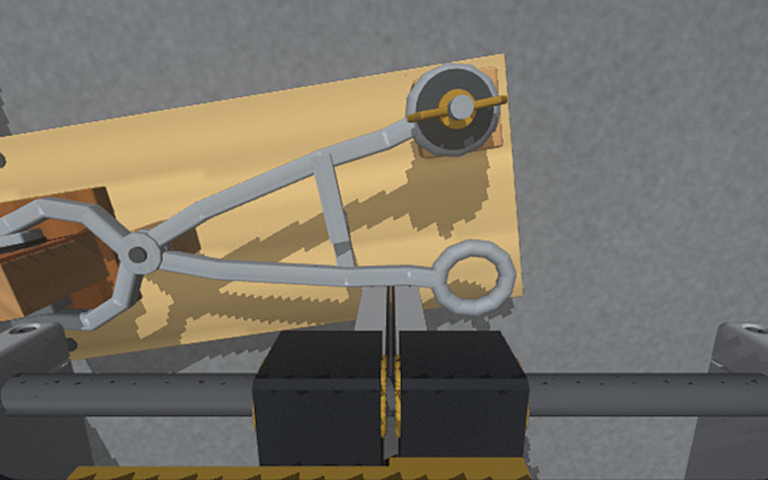

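The ratchet teeth are now engaging, pivot (138,254) and ring (473,277). The push is rising on the first tooth.

Call:
{"name": "servo_tool", "arguments": {"series": [{"translation": [0.0007,0,0],"rotation": [0,0,-0.006],"grip": -1},{"translation": [0,0,0],"rotation": [0,0,0],"grip": -1}]}}

```text
t: 6.62
eef_pos: [0.6324, 0.2128, 0.0366]
orientation: [0.0, 0.138, 0.99, 0.0]
contact_force: [5.6, 0.2, -3.7]
grip_width: 0.0005
gripper_force: 2.5
```

Call:
{"name": "servo_tool", "arguments": {"series": [{"translation": [0.0007,0,0],"rotation": [0,0,-0.006],"grip": -1},{"translation": [0,0,0],"rotation": [0,0,0],"grip": -1}]}}

```text
t: 6.88
eef_pos: [0.632, 0.213, 0.0366]
orientation: [0.001, 0.135, 0.991, 0.0]
contact_force: [7.0, 0.6, -2.9]
grip_width: 0.0004
gripper_force: 2.9
```

Call:
{"name": "servo_tool", "arguments": {"series": [{"translation": [0.0007,0,0],"rotation": [0,0,-0.006],"grip": -1},{"translation": [0,0,0],"rotation": [0,0,0],"grip": -1}]}}

```text
t: 7.12
eef_pos: [0.6316, 0.2132, 0.0367]
orientation: [0.001, 0.132, 0.991, 0.0]
contact_force: [7.9, 0.5, -3.5]
grip_width: 0.0004
gripper_force: 3.5
```

Call:
{"name": "servo_tool", "arguments": {"series": [{"translation": [0.0006,0,0],"rotation": [0,0,-0.004],"grip": -1},{"translation": [0,0,0],"rotation": [0,0,0],"grip": -1}]}}

```text
t: 7.38
eef_pos: [0.6306, 0.2135, 0.0367]
orientation: [0.0, 0.13, 0.991, 0.0]
contact_force: [5.0, 2.2, -0.9]
grip_width: 0.0004
gripper_force: 2.3
```

Call:
{"name": "servo_tool", "arguments": {"series": [{"translation": [0.0006,0,0],"rotation": [0,0,-0.004],"grip": -1},{"translation": [0,0,0],"rotation": [0,0,0],"grip": -1}]}}

```text
t: 7.62
eef_pos: [0.6303, 0.2137, 0.0368]
orientation: [0.001, 0.128, 0.992, 0.0]
contact_force: [6.3, 1.6, -2.1]
grip_width: 0.0005
gripper_force: 2.9
```

Call:
{"name": "servo_tool", "arguments": {"series": [{"translation": [0.0008,0,0],"rotation": [0,0,-0.006],"grip": -1},{"translation": [0,0,0],"rotation": [0,0,0],"grip": -1}]}}

```text
t: 7.88
eef_pos: [0.6299, 0.2139, 0.0369]
orientation: [0.001, 0.125, 0.992, 0.0]
contact_force: [7.9, 2.2, -3.9]
grip_width: 0.0003
gripper_force: 3.8
```

Call:
{"name": "servo_tool", "arguments": {"series": [{"translation": [0.0008,0,0],"rotation": [0,0,-0.006],"grip": -1},{"translation": [0,0,0],"rotation": [0,0,0],"grip": -1}]}}

```text
t: 8.12
eef_pos: [0.6295, 0.2142, 0.037]
orientation: [0.001, 0.122, 0.992, 0.001]
contact_force: [10.2, 1.5, -4.2]
grip_width: 0.0003
gripper_force: 4.7
```

Call:
{"name": "servo_tool", "arguments": {"series": [{"translation": [0.0008,0,0],"rotation": [0,0,-0.006],"grip": -1},{"translation": [0,0,0],"rotation": [0,0,0],"grip": -1}]}}

```text
t: 8.38
eef_pos: [0.629, 0.2144, 0.037]
orientation: [0.002, 0.12, 0.993, 0.001]
contact_force: [11.6, 3.3, -4.6]
grip_width: 0.0005
gripper_force: 5.4
```

Call:
{"name": "servo_tool", "arguments": {"series": [{"translation": [0.0007,0,0],"rotation": [0,0,-0.004],"grip": -1},{"translation": [0,0,0],"rotation": [0,0,0],"grip": -1}]}}

```text
t: 8.62
eef_pos: [0.6287, 0.2146, 0.0372]
orientation: [0.002, 0.118, 0.993, 0.001]
contact_force: [13.2, 2.5, -4.4]
grip_width: 0.0004
gripper_force: 6.2
```

Call:
{"name": "servo_tool", "arguments": {"series": [{"translation": [0.0005,0,0],"rotation": [0,0,-0.004],"grip": -1},{"translation": [0,0,0],"rotation": [0,0,0],"grip": -1}]}}

```text
t: 8.88
eef_pos: [0.6284, 0.2147, 0.0372]
orientation: [0.002, 0.116, 0.993, 0.001]
contact_force: [14.3, 2.0, -6.0]
grip_width: 0.0004
gripper_force: 6.4
```

Call:
{"name": "servo_tool", "arguments": {"series": [{"translation": [0.0005,0,0],"rotation": [0,0,-0.002],"grip": -1},{"translation": [0,0,0],"rotation": [0,0,0],"grip": -1}]}}

```text
t: 9.12
eef_pos: [0.6281, 0.2148, 0.0372]
orientation: [0.002, 0.115, 0.993, 0.001]
contact_force: [14.9, 2.1, -7.1]
grip_width: 0.0005
gripper_force: 7.0
```

Call:
{"name": "servo_tool", "arguments": {"series": [{"translation": [0.0005,0,0],"rotation": [0,0,-0.002],"grip": -1},{"translation": [0,0,0],"rotation": [0,0,0],"grip": -1}]}}

```text
t: 9.38
eef_pos: [0.6279, 0.2149, 0.0373]
orientation: [0.003, 0.114, 0.994, 0.001]
contact_force: [16.1, 1.5, -7.1]
grip_width: 0.0006
gripper_force: 7.6
```

Call:
{"name": "servo_tool", "arguments": {"series": [{"translation": [0,0,0.0008],"rotation": [0,0,0],"grip": -1},{"translation": [0,0,0],"rotation": [0,0,0],"grip": -1}]}}

```text
t: 9.62
eef_pos: [0.6271, 0.2152, 0.0366]
orientation: [0.002, 0.114, 0.994, 0.001]
contact_force: [10.3, 2.6, 1.1]
grip_width: 0.0004
gripper_force: 4.8
```

Call:
{"name": "servo_tool", "arguments": {"series": [{"translation": [0.0007,0,0],"rotation": [0,0,0],"grip": -1},{"translation": [0,0,0],"rotation": [0,0,0],"grip": -1}]}}

```text
t: 9.88
eef_pos: [0.6265, 0.2154, 0.0367]
orientation: [0.002, 0.114, 0.994, 0.001]
contact_force: [11.7, 4.0, 0.1]
grip_width: 0.0006
gripper_force: 5.2
```

Call:
{"name": "servo_tool", "arguments": {"series": [{"translation": [-0.0015,0,0],"rotation": [0,0,0],"grip": -1},{"translation": [0,0,0],"rotation": [0,0,0],"grip": -1}]}}

```text
t: 10.12
eef_pos: [0.6275, 0.215, 0.0365]
orientation: [0.001, 0.114, 0.994, 0.001]
contact_force: [9.7, 3.3, 0.6]
grip_width: 0.0006
gripper_force: 4.0
```

Call:
{"name": "servo_tool", "arguments": {"series": [{"translation": [-0.001,0,0],"rotation": [0,0,0],"grip": -1},{"translation": [0,0,0],"rotation": [0,0,0],"grip": -1}]}}

```text
t: 10.38
eef_pos: [0.6278, 0.2146, 0.0363]
orientation: [0.001, 0.114, 0.994, 0.001]
contact_force: [5.8, 1.7, 1.2]
grip_width: 0.0007
gripper_force: 2.7
```

Call:
{"name": "servo_tool", "arguments": {"series": [{"translation": [-0.001,0,0],"rotation": [0,0,0],"grip": -1},{"translation": [0,0,0],"rotation": [0,0,0],"grip": -1}]}}

```text
t: 10.62
eef_pos: [0.628, 0.2139, 0.0359]
orientation: [0.0, 0.114, 0.994, 0.0]
contact_force: [3.7, 0.6, 1.4]
grip_width: 0.0006
gripper_force: 1.7
```

The force falls off with the handle staying put, so it's held at click 2. I'll take the hand off.

Call:
{"name": "servo_tool", "arguments": {"series": [{"translation": [-0.005,0,0],"rotation": [0,0,0],"grip": -1},{"translation": [-0.01,0,0],"rotation": [0,0,0],"grip": -1},{"translation": [0,0,0],"rotation": [0,0,0],"grip": -1}]}}

```text
t: 11.0
eef_pos: [0.643, 0.2098, 0.0354]
orientation: [-0.0, 0.114, 0.993, -0.0]
contact_force: [-0.6, 1.3, 0.7]
grip_width: 0.0003
gripper_force: 0.0
```

```bash
python3 - <<'E'
from h import *
s=sense(); print(s['t'],s['eef_pos'],s['contact_force'],yaw())
snap('wrist','w4',None,1.2)
E
```

```text
11.0 [0.64302904 0.20976521 0.03540212] [-0.64156761  1.32525712  0.662034  ] 1.3421190836735988
```

View pics/w4.png

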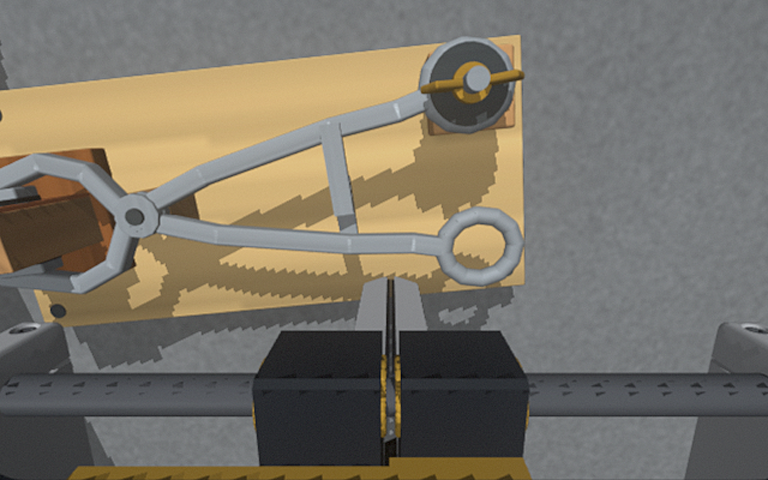

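Wrist view: the handle is held, with a clear gap between shank (395,243) and fingers (390,282). Both pads are on the block.

```bash
python3 - <<'E'
from h import *
w=lambda u,v,z,f='w4':onz(f,u/1.2,v/1.2,z)[:2]
an=lambda d:np.arctan2(d[1],d[0])
for f,P in (('w4',[(135,216),(480,246),(467,83)]),('w3',[(138,254),(473,277),(454,109)])):
    p=w(*P[0],.052,f);r=w(*P[1],.048,f);n=w(*P[2],.048,f); print(p,r,n,.753-(an(n-p)-an(r-p)))
q=w(395,243,.0515); p=w(135,216,.052); print(q,np.hypot(*(q-p)),rel([*q,.075]))
E
```

```text
[0.57901424 0.11755677] [0.62486089 0.25404368] [0.5591427  0.26036695] 0.29067783222649723
[0.57924055 0.11742267] [0.63052352 0.25174763] [0.55983098 0.26069065] 0.25363847609586376
[0.61444003 0.21901201] 0.10746233639810542 [ 0.02947487  0.00241465 -0.03962194]
```

Call:
{"name": "servo_tool", "arguments": {"series": [{"translation": [0,0,-0.02],"rotation": [0,0,0],"grip": -1},{"translation": [0,0,-0.02],"rotation": [0,0,0],"grip": -1},{"translation": [0,0,0],"rotation": [0,0,0],"grip": -1},{"translation": [0,0,0],"rotation": [0,0,0],"grip": -1},{"translation": [0,0,0],"rotation": [0,0,0],"grip": -1},{"translation": [0,0,0],"rotation": [0,0,0],"grip": -1},{"translation": [0,0,0],"rotation": [0,0,0],"grip": -1},{"translation": [0,0,0],"rotation": [0,0,0],"grip": -1},{"translation": [0,0,0],"rotation": [0,0,0],"grip": -1},{"translation": [0,0,0],"rotation": [0,0,0],"grip": -1}]}}

```text
t: 12.3
eef_pos: [0.6424, 0.2104, 0.0756]
orientation: [-0.0, 0.114, 0.994, -0.0]
contact_force: [0.4, -0.2, -0.3]
grip_width: 0.0004
gripper_force: 0.0
```

Call:
{"name": "servo_tool", "arguments": {"series": [{"translation": [0,0,0],"rotation": [0,0,0],"grip": -1},{"translation": [0,0,0],"rotation": [0,0,0],"grip": -1},{"translation": [0,0,0],"rotation": [0,0,0],"grip": -1},{"translation": [0,0,0],"rotation": [0,0,0],"grip": -1},{"translation": [0,0,0],"rotation": [0,0,0],"grip": -1},{"translation": [0,0,0],"rotation": [0,0,0],"grip": -1},{"translation": [0,0,0],"rotation": [0,0,0],"grip": -1},{"translation": [0,0,0],"rotation": [0,0,0],"grip": -1},{"translation": [0,0,0],"rotation": [0,0,0],"grip": -1},{"translation": [0,0,0],"rotation": [0,0,0],"grip": -1}]}}

```text
t: 13.55
eef_pos: [0.6425, 0.2104, 0.0757]
orientation: [0.0, 0.114, 0.994, -0.0]
contact_force: [-0.1, 0.4, -0.8]
grip_width: 0.0008
gripper_force: 0.0
```

Call:
{"name": "servo_tool", "arguments": {"series": [{"translation": [0,0,0],"rotation": [0,0,0],"grip": -1},{"translation": [0,0,0],"rotation": [0,0,0],"grip": -1},{"translation": [0,0,0],"rotation": [0,0,0],"grip": -1},{"translation": [0,0,0],"rotation": [0,0,0],"grip": -1},{"translation": [0,0,0],"rotation": [0,0,0],"grip": -1},{"translation": [0,0,0],"rotation": [0,0,0],"grip": -1},{"translation": [0,0,0],"rotation": [0,0,0],"grip": -1},{"translation": [0,0,0],"rotation": [0,0,0],"grip": -1},{"translation": [0,0,0],"rotation": [0,0,0],"grip": -1},{"translation": [0,0,0],"rotation": [0,0,0],"grip": -1}]}}

```text
t: 14.8
eef_pos: [0.6424, 0.2105, 0.0757]
orientation: [-0.0, 0.114, 0.994, -0.0]
contact_force: [-0.5, -0.2, -1.2]
grip_width: 0.0004
gripper_force: 0.0
```

Call:
{"name": "servo_tool", "arguments": {"series": [{"translation": [0.015,0.001,0],"rotation": [0,0,0],"grip": -1},{"translation": [0.0145,0.001,0],"rotation": [0,0,0],"grip": -1},{"translation": [0,0,0.015],"rotation": [0,0,0],"grip": -1},{"translation": [0,0,0.007],"rotation": [0,0,0],"grip": -1},{"translation": [0,0,0],"rotation": [0,0,0],"grip": -1}]}}

```text
t: 15.42
eef_pos: [0.6139, 0.2187, 0.0526]
orientation: [-0.001, 0.114, 0.994, -0.0]
contact_force: [0.2, -0.0, -0.3]
grip_width: 0.0009
gripper_force: 0.0
```

Call:
{"name": "servo_tool", "arguments": {"series": [{"translation": [0,0,0.001],"rotation": [0,0,0],"grip": -1},{"translation": [0,0,0],"rotation": [0,0,0],"grip": -1}]}}

```text
t: 15.68
eef_pos: [0.6144, 0.2189, 0.0528]
orientation: [0.0, 0.114, 0.994, 0.0]
contact_force: [0.3, 0.7, 1.1]
grip_width: 0.0007
gripper_force: 0.0
```

Call:
{"name": "servo_tool", "arguments": {"series": [{"translation": [0,0,0.001],"rotation": [0,0,0],"grip": -1},{"translation": [0,0,0],"rotation": [0,0,0],"grip": -1}]}}

```text
t: 15.92
eef_pos: [0.6142, 0.219, 0.0517]
orientation: [0.0, 0.114, 0.994, 0.0]
contact_force: [0.3, -0.4, -0.0]
grip_width: 0.0006
gripper_force: 0.0
```

Call:
{"name": "servo_tool", "arguments": {"series": [{"translation": [0,0,0.001],"rotation": [0,0,0],"grip": -1},{"translation": [0,0,0],"rotation": [0,0,0],"grip": -1}]}}

```text
t: 16.18
eef_pos: [0.6143, 0.2191, 0.0508]
orientation: [0.0, 0.114, 0.994, 0.0]
contact_force: [-0.6, -0.9, 1.9]
grip_width: 0.0004
gripper_force: 1.0
```

Call:
{"name": "servo_tool", "arguments": {"series": [{"translation": [0,0,0.001],"rotation": [0,0,0],"grip": -1},{"translation": [0,0,0],"rotation": [0,0,0],"grip": -1}]}}

```text
t: 16.42
eef_pos: [0.6145, 0.2191, 0.0498]
orientation: [0.0, 0.114, 0.994, 0.0]
contact_force: [1.3, -1.0, 3.7]
grip_width: 0.0001
gripper_force: 2.0
```

Call:
{"name": "servo_tool", "arguments": {"series": [{"translation": [0,0,0.001],"rotation": [0,0,0],"grip": -1},{"translation": [0,0,0],"rotation": [0,0,0],"grip": -1}]}}

```text
t: 16.68
eef_pos: [0.6145, 0.2191, 0.0489]
orientation: [0.0, 0.114, 0.994, 0.0]
contact_force: [0.9, -0.3, 5.8]
grip_width: 0.0006
gripper_force: 3.0
```

Call:
{"name": "servo_tool", "arguments": {"series": [{"translation": [0,0,0.0008],"rotation": [0,0,0],"grip": -1},{"translation": [0,0,0],"rotation": [0,0,0],"grip": -1}]}}

```text
t: 16.92
eef_pos: [0.6145, 0.2191, 0.0482]
orientation: [0.0, 0.114, 0.994, 0.0]
contact_force: [0.1, -0.7, 7.4]
grip_width: 0.0005
gripper_force: 3.7
```

Call:
{"name": "servo_tool", "arguments": {"series": [{"translation": [0,0,0.0009],"rotation": [0,0,0],"grip": -1},{"translation": [0,0,0],"rotation": [0,0,0],"grip": -1}]}}

```text
t: 17.18
eef_pos: [0.6146, 0.219, 0.0474]
orientation: [0.0, 0.114, 0.994, 0.0]
contact_force: [0.2, -1.7, 8.6]
grip_width: 0.0003
gripper_force: 4.4
```

Call:
{"name": "servo_tool", "arguments": {"series": [{"translation": [-0.003,0,0],"rotation": [0,0,0.02],"grip": -1},{"translation": [0,0,0],"rotation": [0,0,0],"grip": -1}]}}

```text
t: 17.42
eef_pos: [0.6174, 0.218, 0.0473]
orientation: [0.0, 0.124, 0.992, -0.0]
contact_force: [-0.8, -2.7, 9.1]
grip_width: 0.0002
gripper_force: 4.4
```

Call:
{"name": "servo_tool", "arguments": {"series": [{"translation": [-0.003,0,0.0004],"rotation": [0,0,0.027],"grip": -1},{"translation": [-0.004,0,0],"rotation": [0,0,0.036],"grip": -1},{"translation": [-0.004,0,0],"rotation": [0,0,0.036],"grip": -1},{"translation": [0,0,0],"rotation": [0,0,0],"grip": -1}]}}

```text
t: 17.92
eef_pos: [0.6275, 0.2138, 0.0466]
orientation: [-0.0, 0.173, 0.985, -0.001]
contact_force: [-1.9, -6.0, 9.7]
grip_width: 0.0005
gripper_force: 5.1
```

```bash
python3 - <<'E'
from h import *
s=sense(); print(s['t'],s['eef_pos'],s['contact_force'],yaw())
snap('wrist','w5',None,1.2)
E
```

```text
17.925 [0.62748408 0.2138286  0.04658574] [-1.91657247 -5.96800156  9.70027143] 1.2222715047739263
```

View pics/w5.png

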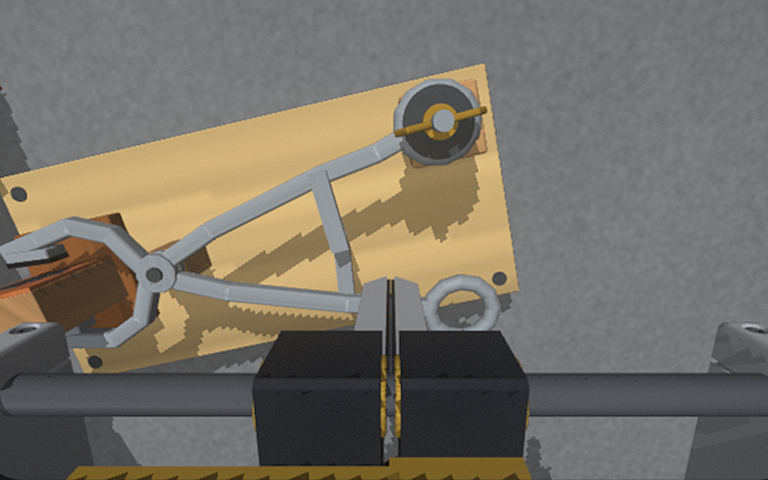

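Wrist view: the handle follows the fingers open, with the ring at (461,304) and the copper-side jaw off the block.

Call:
{"name": "servo_tool", "arguments": {"series": [{"translation": [-0.003,-0.001,0],"rotation": [0,0,0.027],"grip": -1},{"translation": [-0.004,-0.0005,0],"rotation": [0,0,0.036],"grip": -1},{"translation": [-0.004,-0.0005,0],"rotation": [0,0,0.036],"grip": -1},{"translation": [-0.004,0,0],"rotation": [0,0,0.036],"grip": -1},{"translation": [0,0,0],"rotation": [0,0,0],"grip": -1}]}}

```text
t: 18.6
eef_pos: [0.6401, 0.2071, 0.0465]
orientation: [-0.001, 0.239, 0.971, -0.001]
contact_force: [-4.0, -3.0, 9.6]
grip_width: 0.0006
gripper_force: 5.1
```

Call:
{"name": "servo_tool", "arguments": {"series": [{"translation": [-0.003,0,0],"rotation": [0,0,0.02],"grip": -1},{"translation": [0,0,0],"rotation": [0,0,0],"grip": -1}]}}

```text
t: 18.85
eef_pos: [0.6424, 0.2066, 0.0465]
orientation: [-0.001, 0.248, 0.969, -0.0]
contact_force: [-5.9, -0.0, 10.0]
grip_width: 0.0004
gripper_force: 5.1
```

Call:
{"name": "servo_tool", "arguments": {"series": [{"translation": [0.001,0,-0.003],"rotation": [0,0,0],"grip": -1},{"translation": [0,0,-0.02],"rotation": [0,0,0],"grip": -1},{"translation": [0,0,-0.05],"rotation": [0,0,0],"grip": -1},{"translation": [0,0,-0.05],"rotation": [0,0,0],"grip": -1}]}}

```text
t: 19.35
eef_pos: [0.6422, 0.2066, 0.1717]
orientation: [-0.0, 0.248, 0.969, -0.0]
contact_force: [0.3, 0.1, 0.4]
grip_width: 0.0007
gripper_force: 0.0
```

```bash
python3 - <<'E'
from h import *
s=sense(); print(s['t'],s['eef_pos'],yaw(),s['q']); r=rel([.569,.068,.17]); print(r)
d=1.44-yaw(); print('rotz',-d, 'rot-first rel', Q.from_rotvec([0,0,d]).as_matrix()@r)
E
```

```text
19.35 [0.64219497 0.20656987 0.17165014] 1.068823192763509 [-0.61823024  0.46615844  0.29108757  1.65041857 -0.14937468  1.04747425
  0.78723855]
[-0.002509   -0.15669258  0.00172502]
rotz -0.37117680723649094 rot-first rel [ 0.05449619 -0.14693204  0.00172502]
```

Call:
{"name": "servo_tool", "arguments": {"series": [{"translation": [0,0,0],"rotation": [0,0,-0.124],"grip": 0.36},{"translation": [0,0,0],"rotation": [0,0,-0.124],"grip": 0.36},{"translation": [0,0,0],"rotation": [0,0,-0.123],"grip": 0.36},{"translation": [0.018,-0.049,0],"rotation": [0,0,0],"grip": 0.36},{"translation": [0.018,-0.049,0],"rotation": [0,0,0],"grip": 0.36},{"translation": [0.0185,-0.049,0],"rotation": [0,0,0],"grip": 0.36},{"translation": [0,0,0.03],"rotation": [0,0,0],"grip": 0.36},{"translation": [0,0,0],"rotation": [0,0,0],"grip": 0.36}]}}

```text
t: 20.35
eef_pos: [0.5682, 0.0677, 0.1391]
orientation: [-0.001, 0.066, 0.998, -0.0]
contact_force: [0.1, 0.9, -0.5]
grip_width: 0.0639
gripper_force: 0.0
```

```bash
python3 - <<'E'
from h import *
s=sense(); print(s['t'],s['eef_pos'],yaw(),s['grip_width'])
for n,f in(('wrist','w6'),('side','s6'),('scene','c6')): snap(n,f)
L=lambda f:np.load('pics/'+f+'.npz')['im']
W=L('w6')
a=cv2.resize(W,(480,300)); 
b=cv2.resize(L('s6')[130:230,220:330],None,fx=2.9,fy=2.9,interpolation=2)
c=cv2.resize(L('c6')[145:275,310:470],None,fx=5,fy=5,interpolation=2)[:,:]
im=np.zeros((600,800,3),np.uint8); im[:300,:480]=a; im[:290,480:480+b.shape[1]]=b[:290,:320]
c=cv2.resize(L('c6')[155:275,310:470],(400,300),interpolation=2); im[300:,:400]=c
c2=cv2.resize(L('s6')[165:215,250:317],(400,300),interpolation=2); im[300:,400:]=c2
cv2.imwrite('pics/m6.png',im)
E
```

```text
20.35 [0.56823081 0.06774234 0.1391496 ] 1.4393992485142908 0.06387504732138256
```

View pics/m6.png

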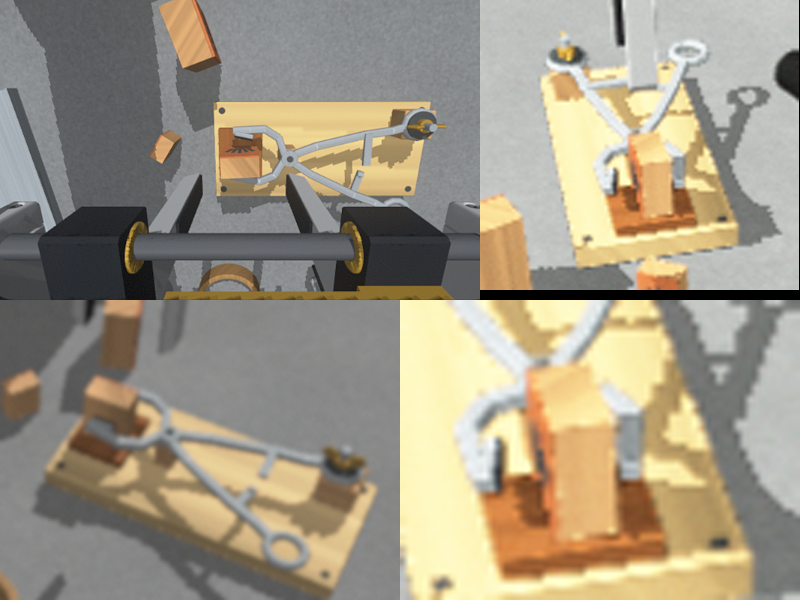

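Montage: the handle is fully open, the moving jaw is clear, and the block is upright. Its top is at about (240,165) in the wrist tile and at (575,392) in the side tile.

```bash
python3 - <<'E'
from h import *
s=[onz('side' if 0 else 's6',250+(u-400)/5.97,165+(v-300)/6,.076) for u,v in((528,372),(598,362),(615,408),(555,425))]
print(np.round(s,4),np.mean(s,0))
w=[onz('w6',u/.75,v/.75,.076) for u,v in((220,153),(261,150),(263,176),(219,179))]
print(np.round(w,4),np.mean(w,0))
c=[onz('c6',310+u/2.5,155+(v-300)/2.5,.076) for u,v in ((91,376),(139,389),(133,408),(85,394))]
print(np.round(c,4),np.mean(c,0))
x=np.array([-.131,-.991]);y=np.array([.991,-.131])
for m in (np.mean(s,0),np.mean(w,0),np.mean(c,0)): d=m[:2]-PIV; print('jig',d@x,d@y, rel([*m[:2],.056]))
E
```

```text
[[0.565  0.0797 0.076 ]
 [0.5901 0.077  0.076 ]
 [0.5866 0.0464 0.076 ]
 [0.5641 0.0438 0.076 ]] [0.57644358 0.06174505 0.076     ]
[[0.5569 0.0456 0.076 ]
 [0.5592 0.0866 0.076 ]
 [0.5867 0.0855 0.076 ]
 [0.5841 0.0404 0.076 ]] [0.57172988 0.06452314 0.076     ]
[[0.5654 0.0427 0.076 ]
 [0.5652 0.0854 0.076 ]
 [0.5884 0.0874 0.076 ]
 [0.5877 0.0451 0.076 ]] [0.57669067 0.06515912 0.076     ]
jig 0.05787134839111161 0.0027531865125375405 [-0.00730002 -0.00617678  0.0846875 ]
jig 0.055735748951651023 -0.002282019675523498 [-0.00226579 -0.00403359  0.08468445]
jig 0.05445563407851442 0.002550810176744741 [-0.00710217 -0.00275951  0.08468861]
```

Call:
{"name": "servo_tool", "arguments": {"series": [{"translation": [-0.007,-0.004,0],"rotation": [0,0,0],"grip": 0.36},{"translation": [0,0,0.04],"rotation": [0,0,0],"grip": 0.36},{"translation": [0,0,0.03],"rotation": [0,0,0],"grip": 0.36},{"translation": [0,0,0.013],"rotation": [0,0,0],"grip": 0.36},{"translation": [0,0,0],"rotation": [0,0,0],"grip": 0.36}]}}

```text
t: 21.12
eef_pos: [0.5758, 0.0631, 0.0564]
orientation: [-0.0, 0.065, 0.998, -0.0]
contact_force: [0.9, -0.2, 0.2]
grip_width: 0.0639
gripper_force: 0.0
```

Call:
{"name": "servo_tool", "arguments": {"series": [{"translation": [0,0,0],"rotation": [0,0,0],"grip": -0.1},{"translation": [0,0,0],"rotation": [0,0,0],"grip": -0.3},{"translation": [0,0,0],"rotation": [0,0,0],"grip": -0.5},{"translation": [0,0,0],"rotation": [0,0,0],"grip": -0.5},{"translation": [0,0,0],"rotation": [0,0,0],"grip": -0.5}], "squeeze": 12}}

```text
t: 21.75
eef_pos: [0.5762, 0.0633, 0.0573]
orientation: [0.0, 0.065, 0.998, 0.0]
contact_force: [-2.3, -0.8, 7.0]
grip_width: 0.0406
gripper_force: 11.9
```

Call:
{"name": "servo_tool", "arguments": {"series": [{"translation": [0,0,-0.004],"rotation": [0,0,0],"grip": -0.5},{"translation": [0,0,-0.01],"rotation": [0,0,0],"grip": -0.5},{"translation": [0,0,-0.03],"rotation": [0,0,0],"grip": -0.5},{"translation": [0,0,-0.04],"rotation": [0,0,0],"grip": -0.5},{"translation": [0,0,0],"rotation": [0,0,0],"grip": -0.5}], "squeeze": 15}}

```text
t: 22.38
eef_pos: [0.5774, 0.0635, 0.144]
orientation: [0.002, 0.065, 0.998, 0.001]
contact_force: [-1.4, 0.6, -1.7]
grip_width: 0.0403
gripper_force: 14.9
```

```bash
python3 - <<'E'
from h import *
s=sense(); print(s['t'],s['eef_pos'],s['contact_force'],s['grip_width'],s['gripper_force'],yaw()); r=rel([.565,-.268,.14]); print(r)
for n,f in(('side','s7'),): snap(n,f)
# how does block bottom sit: brown-orange pixels near projected position
im=np.load('pics/s7.npz')['im']; print([proj('s7',[.576,.063,s['eef_pos'][2]+dz]).round() for dz in (.02,0,-.028,-.03)])
E
```

```text
22.375 [0.57744969 0.0634869  0.14395668] [-1.39867941  0.58597879 -1.67788158] 0.04027761389418439 14.85641822218895 1.4397334974028757
[-0.03096281 -0.3302782   0.0034395 ]
[array([276., 143.]), array([277., 151.]), array([278., 164.]), array([278., 164.])]
```

Call:
{"name": "servo_tool", "arguments": {"series": [{"translation": [-0.003,-0.03,0],"rotation": [0,0,0],"grip": -0.5},{"translation": [-0.005,-0.05,0],"rotation": [0,0,0],"grip": -0.5},{"translation": [-0.005,-0.055,0],"rotation": [0,0,0],"grip": -0.5},{"translation": [-0.005,-0.055,0],"rotation": [0,0,0],"grip": -0.5},{"translation": [-0.005,-0.055,0],"rotation": [0,0,0],"grip": -0.5},{"translation": [-0.005,-0.055,0],"rotation": [0,0,0],"grip": -0.5},{"translation": [-0.003,-0.03,0],"rotation": [0,0,0],"grip": -0.5},{"translation": [0,0,0],"rotation": [0,0,0],"grip": -0.5}]}}

```text
t: 23.42
eef_pos: [0.562, -0.2707, 0.1396]
orientation: [-0.001, 0.067, 0.998, -0.0]
contact_force: [1.3, -0.3, -0.9]
grip_width: 0.0403
gripper_force: 14.9
```

Call:
{"name": "servo_tool", "arguments": {"series": [{"translation": [0,0,0.03],"rotation": [0,0,0],"grip": -0.5},{"translation": [0,0,0.03],"rotation": [0,0,0],"grip": -0.5},{"translation": [0,0,0.025],"rotation": [0,0,0],"grip": -0.5},{"translation": [0,0,0.015],"rotation": [0,0,0],"grip": -0.5},{"translation": [0,0,0],"rotation": [0,0,0],"grip": -0.5},{"translation": [0,0,0],"rotation": [0,0,0],"grip": -0.5}]}}

```text
t: 24.18
eef_pos: [0.5639, -0.268, 0.0414]
orientation: [0.0, 0.065, 0.998, -0.0]
contact_force: [-0.6, 0.2, -0.3]
grip_width: 0.0401
gripper_force: 14.9
```

```bash
python3 - <<'E'
from h import *
s=sense(); print(s['t'],s['eef_pos'],s['contact_force'],s['grip_width'],s['orientation'])
E
```

```text
24.175 [ 0.56389858 -0.26796263  0.04135431] [-0.62090745  0.18854134 -0.28434739] 0.04012636075501267 [ 4.16839350e-04  6.52708457e-02  9.97867489e-01 -1.28308539e-04]
```

Call:
{"name": "servo_tool", "arguments": {"series": [{"translation": [0,0,0.004],"rotation": [0,0,0],"grip": -0.5},{"translation": [0,0,0.003],"rotation": [0,0,0],"grip": -0.5},{"translation": [0,0,0],"rotation": [0,0,0],"grip": -0.5}]}}

```text
t: 24.55
eef_pos: [0.5633, -0.268, 0.0335]
orientation: [-0.0, 0.065, 0.998, 0.0]
contact_force: [-0.8, 0.6, -1.4]
grip_width: 0.0402
gripper_force: 14.9
```

Call:
{"name": "servo_tool", "arguments": {"series": [{"translation": [0,0,0.0015],"rotation": [0,0,0],"grip": -0.5},{"translation": [0,0,0],"rotation": [0,0,0],"grip": -0.5}]}}

```text
t: 24.8
eef_pos: [0.5633, -0.268, 0.032]
orientation: [-0.0, 0.065, 0.998, -0.0]
contact_force: [0.3, 0.5, 0.3]
grip_width: 0.0401
gripper_force: 14.9
```

Call:
{"name": "servo_tool", "arguments": {"series": [{"translation": [0,0,0.0015],"rotation": [0,0,0],"grip": -0.5},{"translation": [0,0,0],"rotation": [0,0,0],"grip": -0.5}]}}

```text
t: 25.05
eef_pos: [0.5638, -0.2681, 0.0312]
orientation: [0.0, 0.065, 0.998, -0.0]
contact_force: [-2.3, 1.1, 8.7]
grip_width: 0.0403
gripper_force: 14.9
```

Call:
{"name": "servo_tool", "arguments": {"series": [{"translation": [0,0,-0.0007],"rotation": [0,0,0],"grip": -0.5},{"translation": [0,0,0],"rotation": [0,0,0],"grip": -0.1},{"translation": [0,0,0],"rotation": [0,0,0],"grip": 0.1},{"translation": [0,0,0],"rotation": [0,0,0],"grip": 0.36},{"translation": [0,0,0],"rotation": [0,0,0],"grip": 0.36},{"translation": [0,0,0],"rotation": [0,0,0],"grip": 0.36}]}}

```text
t: 25.8
eef_pos: [0.5634, -0.268, 0.0313]
orientation: [-0.0, 0.065, 0.998, -0.0]
contact_force: [-0.9, -0.1, 0.4]
grip_width: 0.0638
gripper_force: 0.0
```

Call:
{"name": "servo_tool", "arguments": {"series": [{"translation": [0,0,-0.02],"rotation": [0,0,0],"grip": 0.36},{"translation": [0,0,-0.05],"rotation": [0,0,0],"grip": 0.36},{"translation": [0,0,-0.06],"rotation": [0,0,0],"grip": 0.36},{"translation": [0,0,-0.04],"rotation": [0,0,0],"grip": 0.36},{"translation": [0,0,0],"rotation": [0,0,0],"grip": 0.36},{"translation": [0,0,0],"rotation": [0,0,0],"grip": 0.36}]}}

```text
t: 26.55
eef_pos: [0.5631, -0.2678, 0.2016]
orientation: [0.0, 0.065, 0.998, 0.0]
contact_force: [0.4, 0.9, -0.2]
grip_width: 0.064
gripper_force: 0.0
```

```bash
python3 - <<'E'
from h import *
s=sense(); print(s['t'],s['eef_pos'],s['contact_force'],s['grip_width'])
snap('side','s8')
a=np.load('pics/side.npz')['im'].astype(int); b=np.load('pics/s8.npz')['im'].astype(int)
# check upright block: predicted silhouette in side view against orange/brown pixels
c=[.5638,-.2681]; ex=np.array([-.131,-.991]);ey=np.array([.991,-.131])
P=[proj('s8',[*(np.array(c)+i*.02*ex+j*.01175*ey),z]) for i in(-1,1) for j in(-1,1) for z in(.002,.05)]
h=cv2.convexHull(np.array(P,np.float32)).astype(int); m=np.zeros(a.shape[:2],np.uint8); cv2.fillConvexPoly(m,h,1)
wood=((b[...,2]-b[...,0])>25); x0,y0,w,hh=cv2.boundingRect(h); print(x0,y0,w,hh)
print('inside',wood[m>0].mean()); mm=cv2.dilate(m,np.ones((9,9)))-cv2.dilate(m,np.ones((5,5))); print('ring',wood[mm>0].mean())
E
```

```text
26.55 [ 0.56314359 -0.26776926  0.20159543] [ 0.36287311  0.91533448 -0.21123281] 0.06397112392663064
324 293 23 44
inside 0.9106918238993711
ring 0.0
```

The block's silhouette matches the upright prediction: 91% filled, and nothing around it. Handing in.

```bash
python3 -c "
from station import manip
print(manip.hand_in())"
```

```text
the job is handed in; nothing more can be done
None
```

I clamped the block to the second click, left it hands-off for about four seconds, then released the ratchet, swung the handle open, and set the block upright on the galley floor. I handed the job in at about 27 s; the hand-in returned no verdict, and I inferred the second click from the push force and handle position.

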